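# Flip the ratchet to tighten and nip up a stretcher-frame corner nut

## Robot

A 7-joint arm with a two-finger parallel gripper is mounted at the origin on the work surface. World frame = base frame: x ahead of the robot, y to its left, z up, the work surface at z = 0. Lengths are in m, angles in rad, forces in N, time in s.
With the tool pointing down it reaches from about 0.425 to 0.925 m from the base axis. Payload 6.8 kg.
Tool frame: the origin (TCP) lies at the very end of the fingers, on their centre line; the grasp point (between the pads) lies 19 mm behind it; z points along the fingers, y is the line along which they close (so a half turn about z gives the same grasp; the last joint's range is limited). The gripper opens to 85 mm and grips with 20 to 120 N. Pads are 22 mm wide; open, the fingers measure 114 mm over their backs; the gripper's body (76 mm by 85 mm) begins 54 mm behind the grasp point. The pads swing forward as they close: fully open they stand 13 mm farther back than shut.
Start: joints at [-1.359, 0.477, 0.022, 1.555, -0.011, 1.109, -0.083], TCP at [0.212, 0.641, 0.231] pointing down, gripper open.
Joint ranges: [-2.96, 2.96], [-0.34, 2.1], [-1.41, 1.46], [0.24, 2.44], [-1.37, 4.51], [0.17, 1.92], [-2.96, 2.96]. Speed limits (rad/s): [2.39, 2.39, 3.14, 3.14, 3.14, 3.14, 3.14].

## Interface

Orientations are given as a unit quaternion [w, x, y, z].
In Python, from station import get_obs, read_camera, hand_in gives the robot as it stands.
- The arm moves only by the tool arm_command, never from a script. Its argument "commands" is one flat list of numbers, 7 for each row, row after row: the shift along the tool's x, y, z in m, then the turn, a rotation vector about the tool's x, y, z in degrees, then the opening, from 0 (shut) to 1 (fully open). In form: [tx, ty, tz, rx, ry, rz, fingers, tx, ty, tz, rx, ry, rz, fingers, ...]. A call has 1 to 8 rows; each row is the pose to reach, as a shift and turn from the pose commanded when the call began, along the tool's axes at that moment; what a row does not reach only later rows make up. A row lasts 1/10 s, in which the tool goes at most 50 mm and 8.59 degrees, less where a joint would pass 70% of its speed; a pose out of reach is approached as far as the arm can. A call with a gripper value outside its range is refused whole. The fingers move at their own pace and stop on an object; "force" is the grip in N (left out, the last holds). Time passes only in rows, so rows that repeat a pose let the fingers close. It gives the time, the measured TCP pose, the force, the opening and the grip force at its end, in the units of the state.
- get_obs(): the state, without advancing time (a new reading comes with each control period).
- read_camera(name): name is "scene" or "top"; returns a dict with "img" (480x640x3 uint8, red, green, blue), "camera_matrix" (3x3 intrinsics, pixels), "k1" (the pictures are not rectified: a ray, as slopes to the right and down, at radius r is drawn at 1 + k1 r^2 times it, then the intrinsics apply), "pose" (4x4, takes a point from camera to world coordinates). Camera axes: x right, y down, z forward; pixel columns grow to the right and rows downward; lengths in m; the calibration is good to about 2 mm. A picture is of the moment at which its call begins. There is no depth.
- hand_in(): hands the job in; it is judged then, once.
The state is a dict: "t": time; "q": joint angles; "joint_vel": joint speeds; "joint_torque": joint torques, N m; "eef_pos": TCP position; "tool_rot": TCP orientation; "contact_force": force on the tool from outside, world axes, zero at the start; "torque": the same for the moment, N m; "gripper_width": opening from 0.0 (shut) to 1.0 (fully open); "grasp_force": force on a finger pad.
Only numpy, scipy, OpenCV 4.12 (cv2) and the standard library are available. Lean on these libraries where they do the work, as an engineer would, in place of code of your own. Each camera call takes 0.05 s, during which the arm holds its last target. There are 200 camera calls.

## Task

The ratchet on the stretcher frame's corner nut is still set to undo: flip its little lever gently over to tighten, without backing the nut off. Check it by swinging the handle back (counter-clockwise) an eighth of a turn or more, feeling it free-wheel while the nut stands still. Then pull the handle clockwise until the nut is properly tight on its spring washer, but do not overtighten it, leave the ratchet set to tighten on the nut and the pots and mug where they stand.

Things in the scene. Friction and masses are not known exactly. Their poses are not given: they have to be found in the camera images.
- frame: Corner of a pale wooden stretcher frame, fixed on the dark bench. Two bars, 60 mm wide, 40 mm thick, meet at a right angle under a 4 mm steel corner plate. Origin: on the bench straight below the nut. Own x runs along one bar (wood at x -30 to 360 mm, y -30 to 30), own y along the other (y -30 to 500 mm, x -30 to 30), z up. The quarter with x and y both negative is open bench.
- wrench_head (a point): Top of the ratchet's round steel head (50 mm across, flat top 104 mm above the bench), on the vertical axis of nut, socket and handle swing. Axes: x from the head along the handle, z up. The ratchet stays on the nut: it cannot be lifted off or tilted, it only swings level about this axis.
- wrench_grip (a point): Middle of the ratchet's black and red round grip, 140 mm from the nut's axis, on the grip's centre line, 92 mm above the bench. The grip is 28 mm thick and runs level from 88 to 188 mm from the axis; between head and grip is a steel neck 14 mm wide. Axes: x along the handle away from the head, y to the left as seen looking along x, z up.
- lever_tab (a point): Top middle of the reversing lever's black thumb tab, 120 mm above the bench. The tab, 12 mm long and 9 mm wide, stands 16 mm up from the head's flat top: push it sideways with a fingertip 3 to 12 mm above that top. The lever's pivot is on the handle's centre line 31 mm from the nut's axis; from there it points back over the head, so the tab (34 mm from the pivot) lies about over the nut's axis.
- lever_swing (a joint): Reversing lever angle, rad. Undo: -0.25 to -0.12, tab 4 to 8 mm left of the handle's centre line (seen looking from head along handle). Tighten: +0.12 to +0.25, tab as far to the right. It clicks within these while free-wheeling. About 2 N at the tab moves it, slowly; past 0 it springs over by itself in 0.3 s. More than 25 N on it breaks it.
- handle_swing (a joint): Angle of the ratchet handle, rad, growing clockwise seen from above. At 0 the handle points along the frame's own -x; at -1.57 along its own -y. Free-wheeling takes about 1 N at mid-grip (clicks to 2 N). There are 18 ratchet teeth: on changing direction the handle may move up to 0.4 rad before it drives the nut.
- nut_turn (a joint): Angle of the nut and its socket, rad, 0 at the start and growing clockwise (tightening). Driving it while it still runs takes about 4.5 N at mid-grip, square to the handle, either way; once the hand stops, the reading sinks to about 2.6 N (free-wheeling: mostly under 0.6 N, to 2 N on a tooth). Once tight it stays where it is left, within 0.15 rad.
- nut: M8 self-locking nut under a steel socket (22 mm across, yellow dab) that turns with it. Origin on the bench below it, z up. At 0.25 to 0.75 rad from the start (not known, only felt) it meets its spring washer; from there the pull at mid-grip climbs by about 20 N per rad of swing. Tight: 7 to 11 N at mid-grip moving (6 to 9.5 N held still); aim for 9 N moving, 8 N still. Overtight: above 12 N moving, 10 still.
- washer: Spring washer under the nut, 27 mm across, 3 mm thick, its underside 44 mm above the bench, mostly hidden. Origin on the bench below the axis. The nut presses on it only once it has run home; its own turned angle means nothing.
- paint_tin: Green-labelled paint tin, 76 mm across and 90 mm tall, about 0.5 kg, standing loose on the bench. Origin: centre of its underside.
- mug: Blue mug, 78 mm across and 88 mm tall, with a handle at its own +y, about 0.3 kg, standing loose. Origin: centre of its underside.
- gesso_jar: White gesso jar, 76 mm across and 80 mm tall, about 0.4 kg, standing loose. Origin: centre of its underside.

How it is judged:
By the outcome, as a careful person would: the job done as asked, in the order asked, and still so for the second after the job is handed in, with the robot touching nothing.
It also fails if it takes over 66 s, if anything falls off the work surface, if the arm or the gripper's body presses on something with over 40 N, if the wrist force passes 120 N, or if a joint passes its speed limit or range.

## Working session

There is one attempt and no reset: what is moved stays moved. The work goes in short steps, Python scripts to look and compute and a tool call to move; the robot and the scene stay as the last step left them, time stands still between calls to the robot, and variables do not carry over. Pictures are saved under pics/ and viewed, at most 10 in all, crops included, and the job is handed in when it is done.

Besides the shell and the picture viewer there is one more tool, called after ">>>" as name(argument=value, ...) on one line, values as JSON. arm_command: Moves the arm, as the interface text tells. Its arguments: {"type":"object","properties":{"commands":{"type":"array","items":{"type":"number"}},"force":{"type":"number"}},"required":["commands"]}

```bash
mkdir -p pics; ls
cat > h.py <<'E'
import numpy as np,cv2
from station import get_obs,read_camera,hand_in
def snap(n,f=None):
    c=read_camera(n)
    if f: cv2.imwrite('pics/'+f,c['img'][:,:,::-1])
    return c
def ray(c,u,v):
    K=c['camera_matrix'];x=(u-K[0,2])/K[0,0];y=(v-K[1,2])/K[1,1]
    rd=np.hypot(x,y);r=rd
    for _ in range(20): r=rd/(1+c['k1']*r*r)
    s=r/rd if rd>0 else 1
    P=np.array(c['pose']);return P[:3,3],P[:3,:3]@np.array([x*s,y*s,1])
def onz(c,u,v,z):
    o,d=ray(c,u,v);return o+d*(z-o[2])/d[2]
def proj(c,p):
    P=np.array(c['pose']);q=P[:3,:3].T@(np.array(p)-P[:3,3]);x,y=q[0]/q[2],q[1]/q[2]
    k=1+c['k1']*(x*x+y*y);K=c['camera_matrix'];return K[0,0]*x*k+K[0,2],K[1,1]*y*k+K[1,2]
E
python3 - <<'E'
from h import *
o=get_obs();print({k:np.round(v,3) for k,v in o.items()})
for n in('scene','top'):
    c=snap(n,n+'0.png');print(n,np.round(c['pose'],3).tolist(),c['camera_matrix'][0],c['k1'])
E
```

```text
pics
{'t': np.float64(0.0), 'q': array([-1.359,  0.478,  0.022,  1.556, -0.012,  1.109, -0.083]), 'joint_vel': array([-0.   ,  0.002,  0.001, -0.   , -0.   , -0.001,  0.001]), 'joint_torque': array([-0.0000e+00, -5.9645e+01,  1.6080e+00, -2.8120e+01,  1.2000e-02,
        9.0000e-03,  0.0000e+00]), 'eef_pos': array([0.212, 0.64 , 0.23 ]), 'tool_rot': array([-0.   ,  0.159,  0.987, -0.001]), 'contact_force': array([0.031, 0.898, 0.101]), 'torque': array([-0.015,  0.01 ,  0.016]), 'grasp_force': np.float64(0.0), 'gripper_width': np.float64(1.002)}
scene [[0.308, 0.783, -0.54, 1.059], [0.951, -0.255, 0.172, -0.013], [-0.003, -0.567, -0.824, 0.768], [0.0, 0.0, 0.0, 1.0]] [483.13993049   0.         322.04019013] -0.07428146565283684
top [[-0.008, -0.992, 0.128, 0.501], [-1.0, 0.007, -0.013, 0.132], [0.012, -0.128, -0.992, 0.946], [0.0, 0.0, 0.0, 1.0]] [568.6729974    0.         312.64238089] -0.1567876583008978
```

View pics/scene0.png

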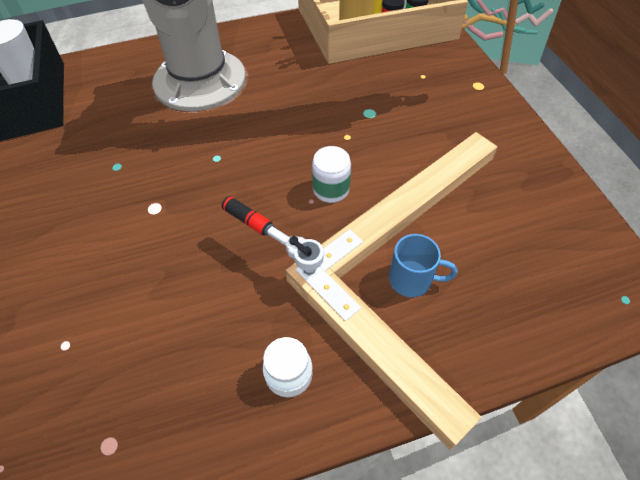

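View pics/top0.png

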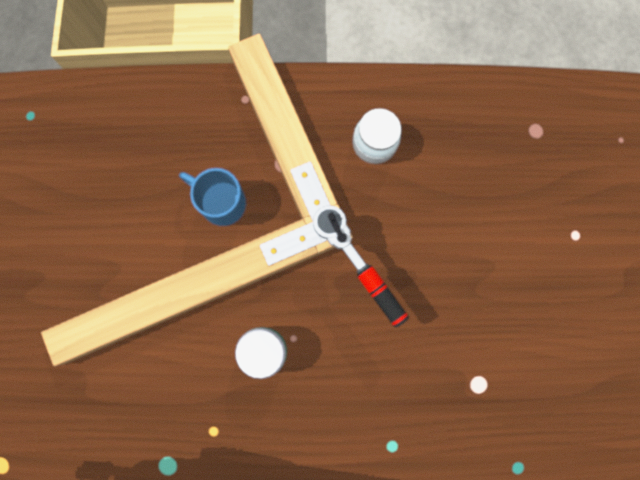

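The scene view shows the ratchet head near (308,255). In the top view the head is at (330,222), the grip runs from (365,270) to (405,322), and the tin is at (260,352). I'll crop both views to measure more closely.

Run:
```python
from h import *
t=cv2.imread('pics/top0.png');s=cv2.imread('pics/scene0.png')
A=cv2.resize(t[190:260,295:365],(560,560),interpolation=3);B=cv2.resize(s[225:285,275:335],(240*1,240),interpolation=3)
B=cv2.copyMakeBorder(B,0,320,0,0,0)
cv2.imwrite('pics/c0.png',np.hstack([A,B]))
c=snap('top');im=c['img'].astype(int)
R,G,Bl=im[...,0],im[...,1],im[...,2]
red=((R>150)&(G<60)&(Bl<60)).astype(np.uint8);red[:240]=0
n,l,st,ce=cv2.connectedComponentsWithStats(red);print(st[1:],ce[1:])
```

```text
[[358 267  25  26 392]
 [371 285  16  12  62]
 [392 314  15  11  64]] [[370.27806122 279.3622449 ]
 [378.38709677 290.96774194]
 [399.21875    319.265625  ]]
```

View pics/c0.png

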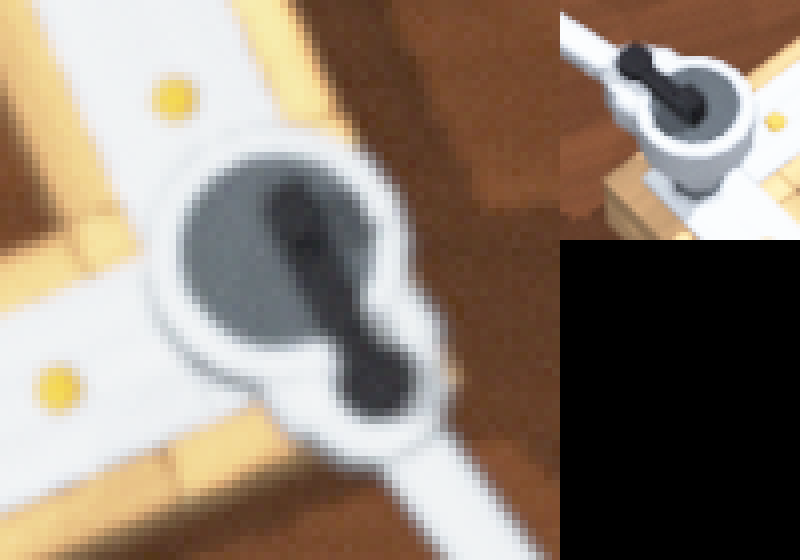

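```bash
cat > m.py <<'E'
from h import *
from scipy.spatial.transform import Rotation as Ro
c=snap('top')
H=onz(c,329.3,220.9,.104);T=onz(c,331,215,.120);Pv=onz(c,342,237,.108)
g1=onz(c,370.3,279.4,.103);g2=onz(c,399.2,319.3,.100)
s=snap('scene')
Hs=onz(s,275+135/4-.3,225+103/4-.3,.104);Ts=onz(s,275+(688-560)/4,225+102/4,.119)
Hs=onz(s,275+(695-560)/4-.3,225+103/4-.3,.104)
print('H',H.round(4),Hs.round(4),'T',T.round(4),Ts.round(4),'P',Pv.round(4),'g',g1.round(4),g2.round(4))
d=(g2-H)[:2];d/=np.linalg.norm(d);n=np.array([-d[1],d[0]])
print('d',d,np.degrees(np.arctan2(d[1],d[0])))
for p in(T,Ts,Pv,g1,g2): print(((p-H)[:2]@d).round(4),((p-H)[:2]@n).round(4))
# frame x bar: -x dir
for (u,v),z in(((217,200),.06),((260,352),.09),((379,128),.08)): print(onz(c,u,v,z).round(3))
a=onz(c,304.5,175,.044);b=onz(c,317,202.5,.044);e=(b-a)[:2];print('frame -x deg',np.degrees(np.arctan2(e[1],e[0])))
o=get_obs();Rm=Ro.from_quat(np.roll(o['tool_rot'],-1)).as_matrix();print(o['eef_pos'],Rm.round(3))
E
python3 m.py
```

```text
H [0.6428 0.096  0.104 ] [0.6428 0.0966 0.104 ] T [0.649  0.0941 0.12  ] [0.6516 0.0919 0.119 ] P [0.6177 0.0776 0.108 ] g [0.5545 0.036  0.103 ] [ 0.4948 -0.0065  0.1   ]
d [-0.82201117 -0.56947137] -145.28662907600165
-0.0039 0.0051
-0.0049 0.0084
0.0311 0.0009
0.1068 -0.0009
0.1801 0.0
[0.685 0.272 0.06 ]
[0.448 0.201 0.09 ]
[0.797 0.014 0.08 ]
frame -x deg -156.47431094126952
[0.21208925 0.64055336 0.23084529] [[-0.949  0.314 -0.   ]
 [ 0.314  0.949 -0.001]
 [-0.    -0.001 -1.   ]]
```

The views agree: the head axis is at (0.643, 0.096), the handle yaw is -145.3°, and the lever is in undo (tab 5 to 8 mm left). I'll approach with shut fingers on the tab's left side.

>>> arm_command(commands=[-0.31,-0.2,0,0,0,64,0,-0.31,-0.2,0,0,0,64,0,-0.31,-0.2,0,0,0,64,0,-0.31,-0.2,0,0,0,64,0,-0.31,-0.2,0,0,0,64,0,-0.31,-0.2,0,0,0,64,0,-0.31,-0.2,0,0,0,64,0,-0.31,-0.2,0,0,0,64,0], force=60)

```text
t: 1.05
eef_pos: [0.4472, 0.348, 0.2317]
tool_rot: [0.001, 0.663, 0.749, 0.0]
contact_force: [0.2, 0.2, 0.8]
gripper_width: -0.0
grasp_force: 0.0
```

```bash
cat > go.py <<'E'
# usage: go.py along left z yaw_of_tool_y_deg [handle_deg]: shift in tool axes to H + along*d + left*n
import sys
from h import *
from scipy.spatial.transform import Rotation as Ro
H=np.array([.6428,.0963]);a,l,z,yaw=map(float,sys.argv[1:5]);hd=np.radians(float(sys.argv[5]) if len(sys.argv)>5 else -145.3)
d=np.array([np.cos(hd),np.sin(hd)]);n=np.array([-d[1],d[0]])
o=get_obs();R=Ro.from_quat(np.roll(o['tool_rot'],-1)).as_matrix();p=o['eef_pos']
y=np.degrees(np.arctan2(R[1,1],R[0,1]))
r=p[:2]-H;f=o['contact_force']
print('t',round(float(o['t']),2),'eef',p.round(4),'tooly',y.round(1),'along/left',(r@d).round(4),(r@n).round(4),'F d,n,z',(f[:2]@d).round(2),(f[:2]@n).round(2),f[2].round(2),'w',o['gripper_width'].round(3))
print('shift',(R.T@(np.r_[H+a*d+l*n,z]-p)).round(4),'rz',((y-yaw+180)%360-180).round(1))
E
python3 go.py -.008 .045 .16 -55.3
```

```text
Traceback (most recent call last):
  File "go.py", line 10, in <module>
    print('t',round(float(o['t']),2),'eef',p.round(4),'tooly',y.round(1),'along/left',(r@d).round(4),(r@n).round(4),'F d,n,z',(f[:2]@d).round(2),(f[:2]@n).round(2),f[2].round(2),'w',o['gripper_width'].round(3))
                                                                                                                                                                                      ^^^^^^^^^^^^^^^^^^^^^^^^
AttributeError: 'float' object has no attribute 'round'
```

```bash
sed -i "s/o\['gripper_width'\].round(3)/round(float(o['gripper_width']),3)/" go.py; sed -i 's/f\[2\].round(2)/round(float(f[2]),2)/' go.py
python3 go.py -.008 .045 .16 -55.3
```

```text
t 1.05 eef [0.4472 0.348  0.2317] tooly 7.0 along/left 0.0175 -0.3183 F d,n,z -0.22 -0.04 0.82 w -0.0
shift [-0.3096  0.1915  0.0725] rz 62.3
```

>>> arm_command(commands=[-0.31,0.191,0,0,0,62.5,0,-0.31,0.191,0,0,0,62.5,0,-0.31,0.191,0.01,0,0,62.5,0,-0.31,0.191,0.02,0,0,62.5,0,-0.31,0.191,0.04,0,0,62.5,0,-0.31,0.191,0.072,0,0,62.5,0,-0.31,0.191,0.072,0,0,62.5,0,-0.31,0.191,0.072,0,0,62.5,0])

```text
t: 1.85
eef_pos: [0.6751, 0.0685, 0.1573]
tool_rot: [0.001, 0.954, 0.299, -0.001]
contact_force: [-0.2, 1.0, -0.1]
gripper_width: -0.001
grasp_force: 0.0
```

```bash
python3 go.py -.008 .045 .110 -55.3
python3 - <<'E'
from h import *
a=snap('top')['img'][170:260,270:390];b=snap('scene')['img'][200:290,250:370]
cv2.imwrite('pics/c1.png',np.hstack([cv2.resize(x,(400,300),interpolation=3) for x in(a,b)])[:,:,::-1])
E
```

```text
t 1.85 eef [0.6751 0.0685 0.1573] tooly -55.2 along/left -0.0107 0.0413 F d,n,z -0.45 -0.92 -0.11 w -0.001
shift [-0.0026  0.0037  0.0473] rz 0.1
```

View pics/c1.png

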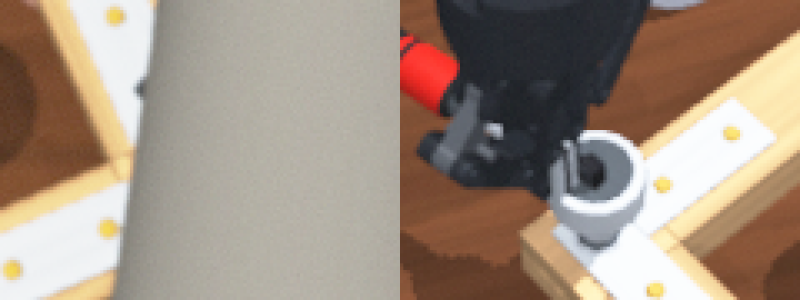

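The scene view shows the shut fingertips on the tab's left side, just off the head. The arm hides the head in the top view. I'll lower to 110 mm and then push slowly.

>>> arm_command(commands=[-0.001,0,0.015,0,0,0,0,-0.001,0,0.03,0,0,0,0,-0.001,0,0.04,0,0,0,0,-0.001,0,0.046,0,0,0,0,-0.001,0,0.046,0,0,0,0,-0.001,0,0.046,0,0,0,0])

```text
t: 2.55
eef_pos: [0.6736, 0.0715, 0.1136]
tool_rot: [0.0, 0.953, 0.302, 0.0]
contact_force: [-0.3, -0.2, 0.7]
gripper_width: 0.004
grasp_force: 0.0
```

```bash
python3 go.py -.008 .028 .110 -55.3
```

```text
t 2.55 eef [0.6736 0.0715 0.1136] tooly -54.8 along/left -0.0112 0.0379 F d,n,z 0.4 -0.0 0.65 w 0.004
shift [-0.0031 -0.01    0.0036] rz 0.5
```

>>> arm_command(commands=[0,-0.002,0.003,0,0,0,0,0,-0.004,0.003,0,0,0,0,0,-0.006,0.003,0,0,0,0,0,-0.008,0.003,0,0,0,0,0,-0.01,0.003,0,0,0,0,0,-0.011,0.003,0,0,0,0,0,-0.012,0.003,0,0,0,0,0,-0.012,0.003,0,0,0,0])

```text
t: 3.35
eef_pos: [0.6665, 0.0812, 0.1103]
tool_rot: [-0.0, 0.953, 0.302, -0.0]
contact_force: [-0.2, 0.6, 0.7]
gripper_width: 0.003
grasp_force: 0.0
```

```bash
python3 go.py -.008 .028 .110 -55.3
```

```text
t 3.35 eef [0.6665 0.0812 0.1103] tooly -54.8 along/left -0.0109 0.0259 F d,n,z -0.24 -0.61 0.73 w 0.003
shift [-0.0029  0.002   0.0003] rz 0.5
```

Now the slow push, 1 mm per row.

>>> arm_command(commands=[0,-0.001,0,0,0,0,0,0,-0.002,0,0,0,0,0,0,-0.003,0,0,0,0,0,0,-0.004,0,0,0,0,0,0,-0.005,0,0,0,0,0,0,-0.006,0,0,0,0,0,0,-0.006,0,0,0,0,0])

```text
t: 4.05
eef_pos: [0.6631, 0.0864, 0.1104]
tool_rot: [-0.0, 0.953, 0.302, 0.0]
contact_force: [0.8, -0.2, -0.0]
gripper_width: 0.002
grasp_force: 0.4
```

```bash
python3 go.py -.008 .028 .110 -55.3
```

```text
t 4.05 eef [0.6631 0.0864 0.1104] tooly -54.8 along/left -0.011 0.0197 F d,n,z -0.53 0.59 -0.01 w 0.002
shift [-0.0031  0.0082  0.0004] rz 0.5
```

>>> arm_command(commands=[0,-0.001,0,0,0,0,0,0,-0.002,0,0,0,0,0,0,-0.003,0,0,0,0,0,0,-0.004,0,0,0,0,0,0,-0.004,0,0,0,0,0])

```text
t: 4.55
eef_pos: [0.6603, 0.0896, 0.1101]
tool_rot: [-0.0, 0.953, 0.302, -0.0]
contact_force: [-0.5, -0.2, -0.5]
gripper_width: 0.001
grasp_force: 0.0
```

```bash
python3 go.py -.008 .028 .110 -55.3;python3 - <<'E'
from h import *
b=snap('scene')['img'][210:285,260:360]
cv2.imwrite('pics/c2.png',cv2.resize(b,(800,600),interpolation=3)[:,:,::-1])
E
```

```text
t 4.55 eef [0.6603 0.0896 0.1101] tooly -54.8 along/left -0.0106 0.0155 F d,n,z 0.56 -0.09 -0.54 w 0.001
shift [-0.0027  0.0125  0.0001] rz 0.5
```

View pics/c2.png

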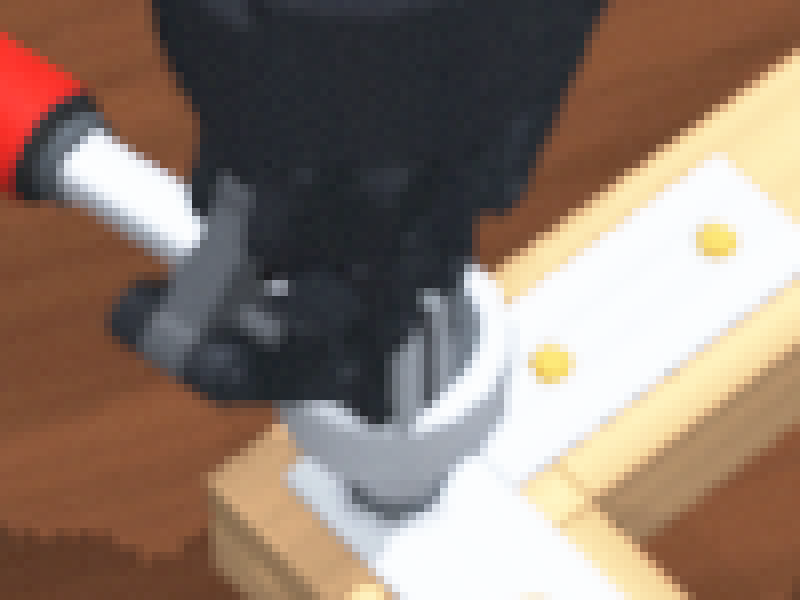

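The fingers now cover the tab, so I'll push 4 mm more, back off, raise and look.

>>> arm_command(commands=[0,-0.001,0,0,0,0,0,0,-0.002,0,0,0,0,0,0,-0.003,0,0,0,0,0,0,-0.004,0,0,0,0,0,0,-0.004,0,0,0,0,0])

```text
t: 5.1
eef_pos: [0.6586, 0.0921, 0.1104]
tool_rot: [0.0, 0.953, 0.302, 0.0]
contact_force: [0.2, -1.0, -0.9]
gripper_width: -0.0
grasp_force: 0.5
```

```bash
python3 go.py -.008 .028 .110 -55.3
```

```text
t 5.1 eef [0.6586 0.0921 0.1104] tooly -54.8 along/left -0.0106 0.0125 F d,n,z 0.42 0.96 -0.91 w -0.0
shift [-0.0028  0.0155  0.0004] rz 0.5
```

>>> arm_command(commands=[0,0.005,0,0,0,0,0,0,0.015,-0.005,0,0,0,0,0,0.02,-0.04,0,0,0,0,-0.03,0.02,-0.08,0,0,0,0.5,-0.08,0.0,-0.1,0,0,0,0.5,-0.12,-0.011,-0.1,0,0,0,0.5,-0.15,-0.011,-0.1,0,0,0,0.5,-0.15,-0.011,-0.1,0,0,0,0.5])

```text
t: 5.9
eef_pos: [0.5265, 0.0115, 0.211]
tool_rot: [-0.001, 0.954, 0.3, -0.0]
contact_force: [-0.5, -0.6, 0.2]
gripper_width: 0.497
grasp_force: 0.0
```

```bash
python3 go.py .14 0 .088 -55.3
python3 - <<'E'
from h import *
a=snap('top')['img'][170:260,270:390];b=snap('scene')['img'][210:300,250:370]
cv2.imwrite('pics/c3.png',np.hstack([cv2.resize(x,(400,300),interpolation=3) for x in(a,b)])[:,:,::-1])
E
```

```text
t 5.9 eef [0.5265 0.0115 0.211 ] tooly -55.1 along/left 0.1439 0.0035 F d,n,z 0.75 0.15 0.24 w 0.497
shift [ 0.004  -0.0033  0.123 ] rz 0.2
```

View pics/c3.png

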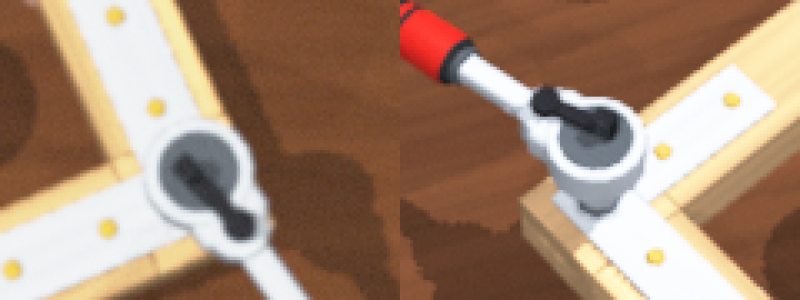

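Both views show the tab now on the tighten side, right of the handle line. Next I'll lower the half-open fingers astride the grip.

>>> arm_command(commands=[0.004,-0.003,0.03,0,0,0,0.5,0.004,-0.003,0.07,0,0,0,0.5,0.004,-0.003,0.11,0,0,0,0.5,0.004,-0.003,0.139,0,0,0,0.5,0.004,-0.003,0.139,0,0,0,0.5,0.004,-0.003,0.139,0,0,0,0.5])

```text
t: 6.6
eef_pos: [0.5322, 0.0196, 0.0714]
tool_rot: [0.0, 0.953, 0.302, -0.0]
contact_force: [-0.4, 0.4, -0.4]
gripper_width: 0.504
grasp_force: 0.0
```

```bash
python3 go.py .14 0 .072 -55.3
cat > arc.py <<'E'
# rows along an arc: arc.py start_deg end_deg rows left_offset radius z [open]: shifts from the present pose; tool y = left of the handle
import sys
from h import *
from scipy.spatial.transform import Rotation as Ro
a0,a1,N,l,r,z=[float(v) for v in sys.argv[1:7]];H=np.array([.6428,.0963])
o=get_obs();R=Ro.from_quat(np.roll(o['tool_rot'],-1)).as_matrix();p=o['eef_pos'];y=np.degrees(np.arctan2(R[1,1],R[0,1]))
for k in range(1,int(N)+1):
    A=a0+(a1-a0)*k/N;h=np.radians(A);d=np.array([np.cos(h),np.sin(h)]);n=np.array([-d[1],d[0]])
    print((R.T@(np.r_[H+r*d+l*n,z]-p)).round(3),'rz',((y-A-90+180)%360-180).round(1))
E
python3 arc.py -145.3 -121 8 -.007 .14 .072
```

```text
t 6.6 eef [0.5322 0.0196 0.0714] tooly -54.8 along/left 0.1346 0.0001 F d,n,z 0.06 -0.55 -0.44 w 0.504
shift [-0.0054 -0.0001 -0.0006] rz 0.5
[-0.006  0.    -0.001] rz -2.6
[-0.005  0.008 -0.001] rz -5.6
[-0.005  0.015 -0.001] rz -8.6
[-0.004  0.023 -0.001] rz -11.7
[-0.003  0.03  -0.001] rz -14.7
[-0.001  0.037 -0.001] rz -17.7
[ 0.001  0.044 -0.001] rz -20.8
[ 0.004  0.051 -0.001] rz -23.8
```

>>> arm_command(commands=[-0.006,0,-0.001,0,0,-2.6,0.5,-0.005,0.008,-0.001,0,0,-5.6,0.5,-0.005,0.015,-0.001,0,0,-8.6,0.5,-0.004,0.023,-0.001,0,0,-11.7,0.5,-0.003,0.03,-0.001,0,0,-14.7,0.5,-0.001,0.037,-0.001,0,0,-17.7,0.5,0.001,0.044,-0.001,0,0,-20.8,0.5,0.004,0.051,-0.001,0,0,-23.8,0.5])

```text
t: 7.4
eef_pos: [0.5658, -0.0198, 0.0747]
tool_rot: [0.001, 0.87, 0.493, 0.002]
contact_force: [-0.9, 0.6, -0.3]
gripper_width: 0.497
grasp_force: 0.3
```

```bash
python3 go.py .14 -.007 .072 -31 -121; python3 arc.py -121 -97 8 -.007 .14 .072
```

```text
t 7.4 eef [ 0.5658 -0.0198  0.0747] tooly -30.9 along/left 0.1392 -0.0062 F d,n,z -0.01 -1.09 -0.34 w 0.497
shift [-0.0008 -0.0008  0.0027] rz 0.1
[-0.001  0.007  0.003] rz -2.9
[-0.001  0.014  0.003] rz -5.9
[-0.     0.021  0.003] rz -8.9
[0.001 0.028 0.003] rz -11.9
[0.002 0.036 0.003] rz -14.9
[0.004 0.043 0.003] rz -17.9
[0.006 0.05  0.003] rz -20.9
[0.008 0.057 0.003] rz -23.9
```

>>> arm_command(commands=[-0.001,0.007,0.003,0,0,-2.9,0.5,-0.001,0.014,0.003,0,0,-5.9,0.5,0,0.021,0.003,0,0,-8.9,0.5,0.001,0.028,0.003,0,0,-11.9,0.5,0.002,0.036,0.003,0,0,-14.9,0.5,0.004,0.043,0.003,0,0,-17.9,0.5,0.006,0.05,0.003,0,0,-20.9,0.5,0.008,0.057,0.003,0,0,-23.9,0.5])

```text
t: 8.2
eef_pos: [0.6188, -0.0424, 0.0719]
tool_rot: [0.001, 0.749, 0.663, 0.001]
contact_force: [0.1, 1.0, -0.4]
gripper_width: 0.5
grasp_force: 0.3
```

```bash
python3 go.py .14 -.007 .072 -7 -97; python3 arc.py -97 -82 6 -.007 .14 .072
```

```text
t 8.2 eef [ 0.6188 -0.0424  0.0719] tooly -7.0 along/left 0.1405 -0.0069 F d,n,z -1.02 -0.05 -0.38 w 0.5
shift [ 0.0005 -0.0001 -0.0001] rz -0.0
[ 0.     0.006 -0.   ] rz -2.5
[ 0.     0.012 -0.   ] rz -5.0
[ 0.001  0.018 -0.   ] rz -7.5
[ 0.001  0.024 -0.   ] rz -10.0
[ 0.002  0.03  -0.   ] rz -12.5
[0.003 0.036 0.   ] rz -15.0
```

>>> arm_command(commands=[0,0.006,0,0,0,-2.5,0.5,0,0.012,0,0,0,-5,0.5,0.001,0.018,0,0,0,-7.5,0.5,0.001,0.024,0,0,0,-10,0.5,0.002,0.03,0,0,0,-12.5,0.5,0.003,0.036,0,0,0,-15,0.5,0.003,0.036,0,0,0,-15,0.5])

```text
t: 8.9
eef_pos: [0.6554, -0.0438, 0.0718]
tool_rot: [0.002, 0.657, 0.754, 0.001]
contact_force: [-0.9, 0.1, 0.1]
gripper_width: 0.497
grasp_force: 0.0
```

```bash
python3 go.py .14 -.007 .072 8 -82; python3 arc.py -82 -102 8 .007 .14 .072
python3 - <<'E'
from h import *
c=snap('top');cv2.imwrite('pics/c4.png',cv2.resize(c['img'][150:330,230:470],(640,480),interpolation=3)[:,:,::-1])
E
```

```text
t 8.9 eef [ 0.6554 -0.0438  0.0718] tooly 7.9 along/left 0.1405 -0.0071 F d,n,z -0.22 -0.9 0.09 w 0.497
shift [ 0.0005  0.0001 -0.0002] rz -0.1
[ 0.     0.008 -0.   ] rz 2.4
[ 0.     0.002 -0.   ] rz 4.9
[ 0.001 -0.004 -0.   ] rz 7.4
[ 0.001 -0.01  -0.   ] rz 9.9
[ 0.002 -0.016 -0.   ] rz 12.4
[ 0.003 -0.022 -0.   ] rz 14.9
[ 0.005 -0.028 -0.   ] rz 17.4
[ 0.007 -0.034 -0.   ] rz 19.9
```

View pics/c4.png

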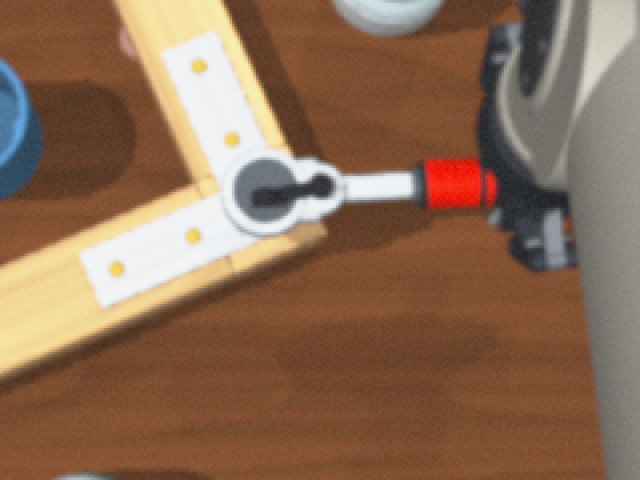

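The free-wheel swing is confirmed. The handle went from about -145° to -88° at roughly 1 N, and the view shows it near-horizontal with the tab at (265,198), on the tighten side. Now I'll pull clockwise.

```bash
python3 arc.py -86 -106 8 -.007 .14 .072
```

```text
[ 0.002 -0.015 -0.001] rz 6.3
[ 0.003 -0.021 -0.001] rz 8.8
[ 0.005 -0.027 -0.001] rz 11.3
[ 0.006 -0.033 -0.001] rz 13.8
[ 0.008 -0.039 -0.001] rz 16.3
[ 0.01  -0.044 -0.001] rz 18.8
[ 0.013 -0.05  -0.001] rz 21.3
[ 0.015 -0.056 -0.001] rz 23.8
```

>>> arm_command(commands=[0.001,-0.008,0,0,0,4,0.5,0.003,-0.018,0,0,0,8,0.5,0.005,-0.026,0,0,0,11.3,0.5,0.006,-0.033,0,0,0,13.8,0.5,0.008,-0.039,0,0,0,16.3,0.5,0.01,-0.044,0,0,0,18.8,0.5,0.013,-0.05,0,0,0,21.3,0.5,0.015,-0.056,0,0,0,23.8,0.5])

```text
t: 9.75
eef_pos: [0.5975, -0.0366, 0.071]
tool_rot: [0.002, 0.799, 0.601, 0.002]
contact_force: [5.9, 1.6, -2.0]
gripper_width: 0.502
grasp_force: 2.3
```

```bash
python3 go.py .14 -.007 .072 -16 -106
cat > feel.py <<'E'
# mean reading over n camera periods at rest: force square to handle, and handle-axis torque at 0.14 m
import sys
from h import *
from scipy.spatial.transform import Rotation as Ro
H=np.array([.6428,.0963]);F=[]
for _ in range(int(sys.argv[1])):
    snap('scene');o=get_obs();F.append(np.array(o['contact_force'])[:2])
p=o['eef_pos'];R=Ro.from_quat(np.roll(o['tool_rot'],-1)).as_matrix();n=R[:2,1]
F=np.array(F)@n;print('F n mean',F.mean().round(2),'sd',F.std().round(2),'t',o['t'],'grasp',o['grasp_force'])
E
python3 feel.py 6; python3 arc.py -106 -124 8 -.007 .14 .072
```

```text
t 9.75 eef [ 0.5975 -0.0366  0.071 ] tooly -16.1 along/left 0.1402 -0.0069 F d,n,z -3.17 5.19 -2.04 w 0.502
shift [ 0.0002 -0.0001 -0.001 ] rz -0.1
F n mean 3.29 sd 0.33 t 10.05 grasp 1.9517295062541962
[ 0.001 -0.005 -0.002] rz 2.3
[ 0.001 -0.01  -0.002] rz 4.6
[ 0.002 -0.016 -0.002] rz 6.8
[ 0.003 -0.021 -0.002] rz 9.1
[ 0.005 -0.027 -0.002] rz 11.3
[ 0.006 -0.032 -0.002] rz 13.6
[ 0.008 -0.037 -0.002] rz 15.8
[ 0.01  -0.042 -0.002] rz 18.1
```

It is driving the nut now (about 5 N moving, 3.3 N still). I'll take shorter steps from here.

>>> arm_command(commands=[0.001,-0.004,-0.001,0,0,1.7,0.5,0.001,-0.008,-0.001,0,0,3.4,0.5,0.001,-0.012,-0.001,0,0,5.1,0.5,0.002,-0.016,-0.001,0,0,6.8,0.5,0.003,-0.02,-0.001,0,0,8.5,0.5,0.004,-0.024,-0.001,0,0,10.2,0.5,0.005,-0.029,-0.001,0,0,12,0.5])

```text
t: 10.75
eef_pos: [0.5691, -0.0237, 0.0706]
tool_rot: [0.0, 0.857, 0.515, 0.0]
contact_force: [5.6, -0.9, 2.0]
gripper_width: 0.502
grasp_force: 2.5
```

```bash
python3 go.py .14 -.007 .072 -28 -118;python3 feel.py 6; python3 arc.py -118 -130 7 -.007 .14 .072
```

```text
t 10.75 eef [ 0.5691 -0.0237  0.0706] tooly -28.1 along/left 0.1405 -0.0088 F d,n,z -1.84 5.37 1.97 w 0.502
shift [ 0.0005  0.0018 -0.0014] rz -0.1
F n mean 3.45 sd 0.69 t 11.05 grasp 1.504819393157959
[ 0.001 -0.002 -0.002] rz 1.8
[ 0.001 -0.006 -0.002] rz 3.5
[ 0.002 -0.01  -0.002] rz 5.2
[ 0.003 -0.014 -0.002] rz 6.9
[ 0.003 -0.019 -0.002] rz 8.7
[ 0.004 -0.023 -0.002] rz 10.4
[ 0.005 -0.027 -0.002] rz 12.1
```

>>> arm_command(commands=[0.001,-0.004,-0.001,0,0,1.7,0.5,0.001,-0.008,-0.001,0,0,3.4,0.5,0.001,-0.012,-0.001,0,0,5.1,0.5,0.002,-0.016,-0.001,0,0,6.8,0.5,0.003,-0.02,-0.001,0,0,8.5,0.5,0.004,-0.024,-0.001,0,0,10.2,0.5,0.005,-0.029,-0.001,0,0,12,0.5])

```text
t: 11.75
eef_pos: [0.5456, -0.0061, 0.0711]
tool_rot: [0.0, 0.906, 0.422, 0.0]
contact_force: [5.6, -0.4, -1.8]
gripper_width: 0.499
grasp_force: 2.4
```

```bash
python3 go.py .14 -.007 .072 -40 -130;python3 feel.py 6; python3 arc.py -130 -138 5 -.009 .14 .072
```

```text
t 11.75 eef [ 0.5456 -0.0061  0.0711] tooly -40.0 along/left 0.1409 -0.0087 F d,n,z -3.28 4.53 -1.82 w 0.499
shift [ 0.0009  0.0017 -0.0009] rz -0.0
F n mean 3.16 sd 0.27 t 12.05 grasp 1.4588703587651253
[ 0.001 -0.004 -0.001] rz 1.7
[ 0.002 -0.008 -0.001] rz 3.3
[ 0.002 -0.012 -0.001] rz 4.9
[ 0.003 -0.015 -0.001] rz 6.5
[ 0.004 -0.019 -0.001] rz 8.1
```

Still running. Another 12°.

>>> arm_command(commands=[0.001,-0.004,-0.001,0,0,1.7,0.5,0.001,-0.008,-0.001,0,0,3.4,0.5,0.002,-0.012,-0.001,0,0,5.1,0.5,0.003,-0.016,-0.001,0,0,6.8,0.5,0.004,-0.02,-0.001,0,0,8.5,0.5,0.005,-0.024,-0.001,0,0,10.2,0.5,0.006,-0.029,-0.001,0,0,12,0.5])

```text
t: 12.75
eef_pos: [0.527, 0.0159, 0.0722]
tool_rot: [0.001, 0.946, 0.325, -0.0]
contact_force: [4.7, -5.5, -2.3]
gripper_width: 0.5
grasp_force: 3.4
```

```bash
python3 go.py .14 -.009 .072 -52 -142;python3 feel.py 6; python3 arc.py -142 -150 5 -.009 .14 .072
```

```text
t 12.75 eef [0.527  0.0159 0.0722] tooly -52.1 along/left 0.1407 -0.008 F d,n,z -0.35 7.2 -2.29 w 0.5
shift [ 0.0007 -0.001   0.0002] rz -0.1
F n mean 5.19 sd 0.4 t 13.05 grasp 2.477169558405876
[ 0.001 -0.004  0.   ] rz 1.6
[ 0.002 -0.008  0.   ] rz 3.2
[ 0.002 -0.012  0.   ] rz 4.8
[ 0.003 -0.016  0.   ] rz 6.4
[ 0.003 -0.02   0.   ] rz 8.0
```

The washer has been met (7.2 N moving, 5.2 N still). 5° more.

>>> arm_command(commands=[0.001,-0.003,0,0,0,1.2,0.5,0.001,-0.006,0,0,0,2.5,0.5,0.002,-0.009,0,0,0,3.7,0.5,0.002,-0.012,0,0,0,5,0.5])

```text
t: 13.45
eef_pos: [0.521, 0.0257, 0.0722]
tool_rot: [0.001, 0.959, 0.283, -0.0]
contact_force: [3.7, -7.1, -3.0]
gripper_width: 0.501
grasp_force: 4.1
```

```bash
python3 go.py .14 -.009 .072 -57 -147;python3 feel.py 8
```

```text
t 13.45 eef [0.521  0.0257 0.0722] tooly -57.1 along/left 0.1406 -0.0071 F d,n,z 0.8 7.93 -2.96 w 0.501
shift [ 0.0006 -0.0019  0.0002] rz -0.1
F n mean 6.83 sd 0.43 t 13.85 grasp 3.4128058701753616
```

>>> arm_command(commands=[0.0,-0.003,0,0,0,1.2,0.5,0.001,-0.006,0,0,0,2.4,0.5,0.001,-0.008,0,0,0,3.4,0.5])

```text
t: 14.15
eef_pos: [0.5174, 0.0327, 0.0722]
tool_rot: [0.001, 0.967, 0.255, -0.0]
contact_force: [4.2, -8.7, -2.1]
gripper_width: 0.502
grasp_force: 4.5
```

```bash
python3 go.py .14 -.009 .072 -60.5 -150.5;python3 feel.py 10
```

```text
t 14.15 eef [0.5174 0.0327 0.0722] tooly -60.5 along/left 0.1404 -0.0064 F d,n,z 0.65 9.59 -2.12 w 0.502
shift [ 0.0004 -0.0026  0.0002] rz -0.0
F n mean 7.92 sd 0.48 t 14.65 grasp 3.907455950975418
```

9 to 9.6 N moving and 7.9 N still, which is on target. I'll centre the fingers off the grip, lift clear and look.

>>> arm_command(commands=[0,0.003,0,0,0,0,0.5,0,0.007,0,0,0,0,0.5,0,0.007,0,0,0,0,0.55,0,0.007,-0.02,0,0,0,0.55,0,0.007,-0.06,0,0,0,0.55,0,0.007,-0.1,0,0,0,0.55,0,0.007,-0.14,0,0,0,0.55,0,0.007,-0.14,0,0,0,0.55])

```text
t: 15.45
eef_pos: [0.5235, 0.0303, 0.2166]
tool_rot: [-0.001, 0.967, 0.256, 0.003]
contact_force: [0.4, -0.7, -0.1]
gripper_width: 0.549
grasp_force: 0.0
```

```bash
python3 go.py .14 -.009 .072 -60.5 -150.5
python3 - <<'E'
from h import *
a=snap('top')['img'];b=snap('scene')['img']
A=cv2.resize(a[90:390,170:470],(400,400),interpolation=3);B=cv2.resize(b[215:295,260:340],(400,400),interpolation=3)
cv2.imwrite('pics/c5.png',np.hstack([A,B])[:,:,::-1])
E
```

```text
t 15.45 eef [0.5235 0.0303 0.2166] tooly -60.3 along/left 0.1364 -0.0013 F d,n,z -0.0 0.84 -0.06 w 0.549
shift [-0.0046 -0.0077  0.1446] rz 0.2
```

View pics/c5.png

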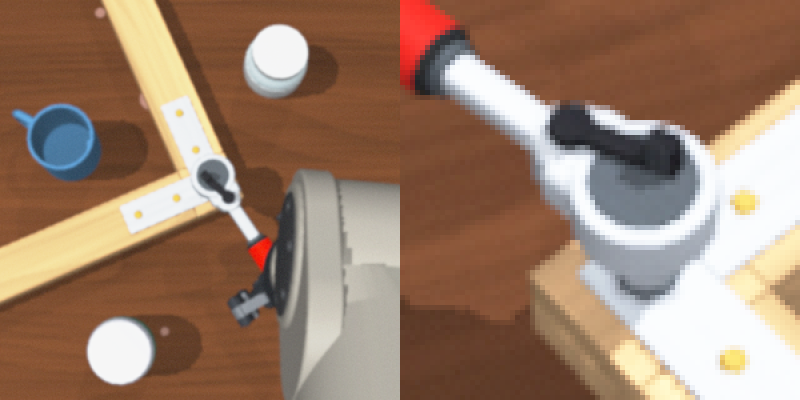

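The lever is still on tighten (tab right of the handle line, near (665,150) in the scene crop). The pots and mug haven't moved, and the arm is clear.

```bash
python3 -c "
from station import hand_in;print(hand_in())"
```

```text
the job is handed in; nothing more can be done
None
```

The lever is flipped to tighten, the free-wheel check passed over about 57°, and the nut is tight at about 9.6 N moving and 7.9 N still; the pots and mug stand where they were, and the job was handed in with the arm clear at about 15.6 s.

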